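# Set the wreath stand's sliding post and load the wreath

### The arm

A 6-joint arm with a two-finger parallel gripper is mounted at the origin on the work surface. World frame = base frame: x ahead of the robot, y to its left, z up, the work surface at z = 0. Lengths are in m, angles in rad, forces in N, time in s.
With the tool pointing down it reaches from about 0.225 to 0.875 m from the base axis. Payload 3.4 kg.
Tool frame: the origin (TCP) lies on the centre line of the jaws, within the pads' length; the fingertips stand 17 mm ahead of it and the grasp point (between the pads) lies 2 mm behind it (nose_length is the distance from the TCP to the fingertips, in m); z points along the fingers, y is the line along which they close (so a half turn about z gives the same grasp; the last joint's range is limited). The gripper opens to 85 mm and grips with 20 to 120 N. Pads are 22 mm wide; open, the fingers measure 114 mm over their backs; the gripper's body (76 mm by 85 mm) begins 54 mm behind the grasp point. The pads swing forward as they close: fully open they stand 13 mm farther back than shut.
Start: joints at [0.983, 0.276, 1.505, -0, 1.361, -0.121], TCP at [0.259, 0.514, 0.248] pointing down, gripper open.
Joint ranges: [-2.89, 2.89], [-0.75, 2.08], [0.22, 2.7], [-1.18, 4.32], [0.11, 2.71], [-2.7, 2.7]. Speed limits (rad/s): [2.57, 2.57, 3.14, 3.14, 3.14, 3.14].

### API

Orientations are given as a unit quaternion [w, x, y, z].
In Python, from rig import get_state, get_image, sign_off, find_in, place_of, nose_length gives the robot as it stands.
- The arm moves only by the tool apply_moves, never from a script. Its argument "deltas" is one flat list of numbers, 5 for each row, row after row: the finger opening in mm, from 0 to 85.4, then the shift along the tool's x, y, z in mm, then the turn about the tool's z in degrees. A call has 1 to 12 rows; each row is the pose to reach, as a shift and turn from the pose commanded when the call began, along the tool's axes at that moment; what a row does not reach only later rows make up. A row lasts 1/12 s, in which the tool goes at most 41.7 mm and 7.16 degrees, less where a joint would pass 70% of its speed; a pose out of reach is approached as far as the arm can. A call with a gripper value outside its range is refused whole. The fingers move at their own pace and stop on an object; "squeeze" is the grip in N (left out, the last holds). Time passes only in rows, so rows that repeat a pose let the fingers close. It gives the time, the measured TCP pose, the force, the opening and the grip force at its end, in the units of the state.
- get_state(): the state, without advancing time (a new reading comes with each control period).
- get_image(name): name is "scene" or "top" or "wrist"; returns a dict with "frame" (480x640x3 uint8, red, green, blue), "K" (3x3 intrinsics, pixels), "position" and "orientation" of the camera in the world. Camera axes: x right, y down, z forward; pixel columns grow to the right and rows downward; lengths in m; the calibration is good to about 2 mm. The wrist camera is an equidistant fisheye: a pixel r from the principal point sees the ray r / f radians off the axis. A picture is of the moment at which its call begins. There is no depth.
- sign_off(): hands the job in; it is judged then, once.
Trained networks look in a picture, given as the dict that the camera call returned (one of the last four; its "shot" number tells which), for a name from the list of things; names that differ only in an ending like _2 or _b are one class to them, and where a whole thing is asked for, a point or a joint stands for the part that bears it (a point fixed in the world has none). Each returns a list of dicts, best first, with "score" (0 to 1); they miss things now and then, are a little off and sometimes report something else, mostly with a low value. They report only what shows in the picture. A call takes as long as a camera call. They do not tell look-alikes from the thing itself.
- find_in(query, picture): "point" ([column, row] in pixels, amid what is visible of it).
- place_of(query, picture): "point" ([column, row] in pixels: a listed point, or the origin of a listed thing).
The state is a dict: "clock": time; "qpos": joint angles; "qd": joint speeds; "effort": joint torques, N m; "position": TCP position; "ee_rot": TCP orientation; "contact_force": force on the tool from outside, world axes, zero at the start; "moment": the same for the moment, N m; "width": finger opening in m; "gripper_force": force on a finger pad.
Only numpy, scipy, OpenCV 4.12 (cv2) and the standard library are available. Lean on these libraries where they do the work, as an engineer would, in place of code of your own. Each camera call takes 0.05 s, during which the arm holds its last target. There are 200 camera calls.

### The job

Set the stand for the large wreath: pull up the spring plunger, slide the carriage to the hole that leaves the two posts 96 mm apart between centres, and release the pin fully into that hole. Then lay the large wreath, ornaments up, over both posts flat on the rests and let go; leave the small ring, the spool and the pine cone nearest the robot in place.

Things in the scene. Friction and masses are not known exactly. Their poses are not given: they have to be found in the camera images.
- stand: Wreath stand: plywood board 210 x 280 x 12 mm, fixed; origin at table height. +y runs along the steel rail (165 mm long, at x = +75 mm, top 34 mm above the table). The posts stand on a parallel line at x = -30 mm. From its +y end the rail has a long parking slot, then three 11 mm square index holes 30 mm apart for the 8 mm round-ended pin, which finds its way in from about 2 mm off.
- fixed_post: Wooden rest block 90 (x) x 24 x 33 mm with a steel post in its middle: 16 mm diameter, 40 mm tall, tapered tip. Axes as the stand. Origin: under the block's centre, on the board, 12 mm above the table; rest surface 45 mm above the table. In one of three places 30 mm apart; the other two hold low blanking blocks (15 mm high, no post).
- slide_post (a point): Foot of the sliding post (16 mm diameter, 40 mm tall, tapered tip) on the carriage's aluminium arm, the second rest: 24 mm wide, top 45 mm above the table like the fixed rest. Axes as the stand. On the +y side of the fixed post; it starts 114 to 186 mm from it. One of the three index holes always gives 96 mm, to the 1.5 mm play of the pin.
- carriage (a joint): Carriage along the rail, m; grows as it slides along the stand's -y, towards the fixed post; slides with about 2 N. Starts at 0 to 0.012, pin in the parking slot. Index holes at 0.030, 0.060 and 0.090; end stop 0.098.
- plunger (a joint): How far the spring plunger is pulled up, m: 0 = pin fully down in a hole or the slot; clear of the rail above 0.012, where it also rests on the rail between holes; end stop 0.016. The spring pulls down with 4 N at 0 and 7 N at 0.014.
- knob (a point): Centre of the plunger's round black knob on the carriage, straight above the pin and the rail: 26 mm diameter, 24 mm tall, centre 74 mm above the table when the pin is down. Below it a thin stem, then a 22 mm collar whose top is 53 mm above the table; carriage top 45 mm. Grasped, it lifts the pin and drags the carriage along the rail. It does not turn.
- wreath_center (a point): Centre of the large wreath, half-way up: rigid green ring, 168 mm outer, 120 mm inner diameter (section 24 mm wide), 28 mm tall, 0.12 to 0.2 kg. Cones and flowers up to 24 mm tall stand on its top within 60 degrees either side of its own +x; bare elsewhere, e.g. at -x. Flat on the table left or right of the stand. Seated, this point is 59 mm above the table.
- small_ring_center (a point): A smaller green ring, 104 mm outer, 62 mm inner diameter, 22 mm tall: not wanted, leave it. Its centre, half-way up. On the other side of the stand.
- pinecone_a: Loose pine cone, 38 mm diameter, 46 mm tall, between robot and stand; leave it.
- wire_spool: Wooden spool, 48 mm diameter, 35 mm tall, between robot and stand; leave it.
Not all that is in view belongs to the job. What is shaped like the part that bears wreath_center but pink is not meant.

How it is judged:
On the way, in this order (a step that is already met when the one before it is completed fails the run):
1. the plunger is pulled up clear of the rail while the carriage is still in the parking slot (value of joint plunger above 0.0115 m and value of joint carriage below 0.022 m), for 0.05 s.
2. the carriage stands 96 mm from the fixed post with the pin fully down in the hole (y of slide_post in the frame of fixed_post between 0.091 and 0.101 m and value of joint plunger below 0.0025 m), for 0.2 s.
At the end, for the whole second after the job is handed in: Posts 96 mm apart (within 5 mm), pin fully down in the hole (within 2.5 mm); the large wreath lies flat (0.08 rad), ornaments up, on both rests (height within 5 mm) over both posts, its centre within 10 mm of midway between them along their line and 30 mm across it (all of step 2 and y of wreath_center in the frame of fixed_post between 0.038 and 0.058 m and x of wreath_center in the frame of fixed_post between -0.03 and 0.03 m and z of wreath_center in the frame of fixed_post between 0.042 and 0.053 m and angle between wreath_center's own z axis and vertical below 0.08 rad); the robot touches nothing.
It fails at once if the small ring, or the spool or pine cone between robot and stand, is moved by more than 30 mm (distance of any of small_ring_center, pinecone_a, wire_spool from where it was at the start of the episode above 0.03 m).
It also fails if it takes over 56 s, if anything falls off the work surface, if the arm or the gripper's body presses on something with over 40 N, if the wrist force passes 120 N, or if a joint passes its speed limit or range.

## Working session

There is one attempt and no reset: what is moved stays moved. The work goes in short steps, Python scripts to look and compute and a tool call to move; the robot and the scene stay as the last step left them, time stands still between calls to the robot, and variables do not carry over. Pictures are saved under pics/ and viewed, at most 13 in all, crops included, and the job is handed in when it is done.

Besides the shell and the picture viewer there is one more tool, called after "Emit:" by a JSON object that holds its "api" and its "payload", one argument or row to a line. apply_moves: Moves the arm, as the interface text tells. Its arguments: {"type":"object","properties":{"deltas":{"type":"array"},"squeeze":{"type":"number"}},"required":["deltas"]}

```bash
mkdir -p pics; cat > h.py <<'E'
import numpy as np, cv2
from scipy.spatial.transform import Rotation as R
from rig import *
def rot(q): return R.from_quat([q[1],q[2],q[3],q[0]])
def ray(p,px,fish=False):
    K=np.array(p["K"]);d=np.array([(px[0]-K[0,2])/K[0,0],(px[1]-K[1,2])/K[1,1],1.])
    if fish:
        r=np.hypot(d[0],d[1]);d=np.array([np.sin(r)*d[0]/max(r,1e-9),np.sin(r)*d[1]/max(r,1e-9),np.cos(r)])
    return rot(p["orientation"]).apply(d)
def at(p,px,z,fish=False):
    d=ray(p,px,fish);o=np.array(p["position"]);return o+d*(z-o[2])/d[2]
def save(p,n): cv2.imwrite("pics/"+n,cv2.cvtColor(p["frame"],cv2.COLOR_RGB2BGR))
def tool(target):
    s=get_state();return rot(s["ee_rot"]).inv().apply(np.array(target)-np.array(s["position"]))*1000
E
cat > a.py <<'E'
from h import *
np.set_printoptions(precision=4,suppress=True)
Z=dict(stand=0,fixed_post=.012,slide_post=.045,knob=.074,wreath_center=.014,small_ring_center=.011,pinecone_a=.0,wire_spool=.0)
for c in ("top","scene"):
    p=get_image(c);save(p,c+"0.png");print(c,p["position"])
    for n,z in Z.items():
        for f in place_of(n,p)[:3]: print(n,round(f["score"],2),np.round(f["point"]),at(p,f["point"],z)[:2])
s=get_state();print(s["position"],s["ee_rot"],s["clock"],rot(s["ee_rot"]).as_matrix())
E
python3 a.py
```

```text
top [0.2935 0.1221 1.3357]
fixed_post 0.64 [370. 236.] [0.5174 0.0029]
slide_post 0.86 [319. 242.] [0.5014 0.1264]
knob 0.5 [306. 306.] [0.3525 0.1596]
knob 0.43 [313. 194.] [0.6095 0.1366]
small_ring_center 0.91 [513. 256.] [ 0.4611 -0.3384]
pinecone_a 0.74 [309. 305.] [0.3581 0.1537]
wire_spool 0.68 [450. 300.] [ 0.3606 -0.1828]
wire_spool 0.58 [514. 257.] [ 0.4597 -0.3452]
scene [ 1.4677 -0.0446  0.7179]
stand 0.98 [288. 279.] [0.5441 0.0556]
fixed_post 0.9 [267. 271.] [0.5186 0.0068]
slide_post 0.97 [314. 249.] [0.4974 0.1278]
knob 0.6 [328. 265.] [0.6087 0.1395]
wreath_center 0.86 [403. 242.] [0.4702 0.3713]
wreath_center 0.65 [480. 219.] [0.4089 0.6235]
small_ring_center 0.73 [124. 272.] [ 0.4463 -0.3362]
pinecone_a 0.74 [314. 232.] [0.3526 0.1548]
pinecone_a 0.23 [266. 268.] [0.4906 0.0079]
wire_spool 0.85 [194. 248.] [ 0.3596 -0.1723]
[0.2588 0.5135 0.2484] [0.     0.2313 0.9729 0.0001] 0.9 [[-0.893   0.45    0.0001]
 [ 0.45    0.893   0.0001]
 [-0.0001  0.0002 -1.    ]]
```

View pics/top0.png

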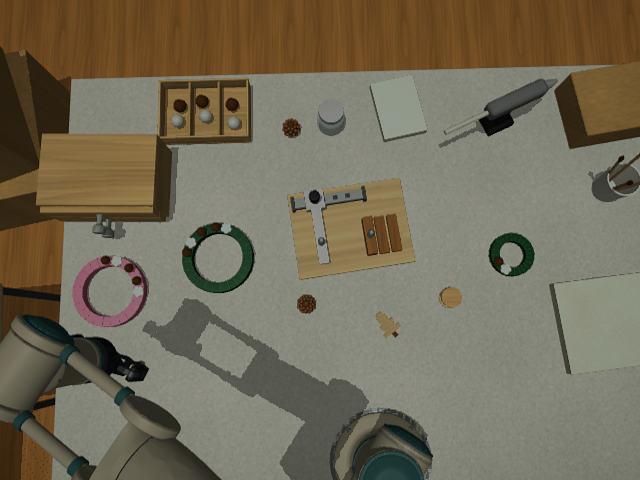

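View pics/scene0.png

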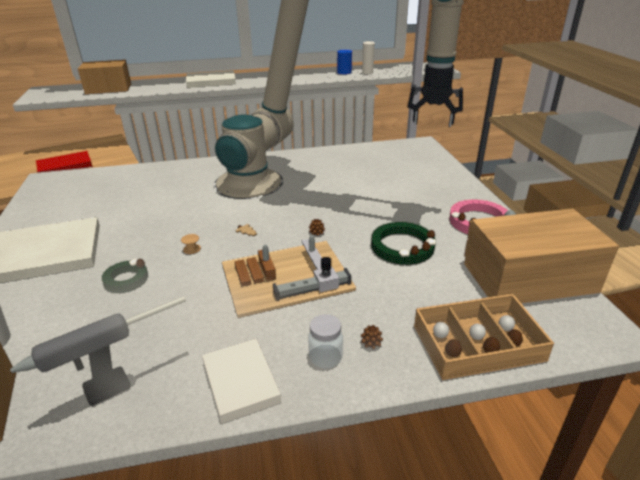

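The large wreath is the green ring at top (218,257). The pink ring at (110,291) is the look-alike, and the small green ring at (512,254) is the one to leave alone. The knob is at (313,194). The stand's yaw is about 8.6°. The fixed post is in the place nearest +y, so the first hole fits. Next is one enlarged crop to confirm, along with the approach numbers.

```bash
python3 - <<'E'
from h import *
np.set_printoptions(precision=1,suppress=True)
i=cv2.imread("pics/top0.png")[165:305,60:430]
cv2.imwrite("pics/crop0.png",cv2.resize(i,None,fx=2.1,fy=2.1,interpolation=cv2.INTER_CUBIC))
print(tool([.58,.137,.2]))
E
```

```text
[-456.3 -191.7   48.4]
```

View pics/crop0.png

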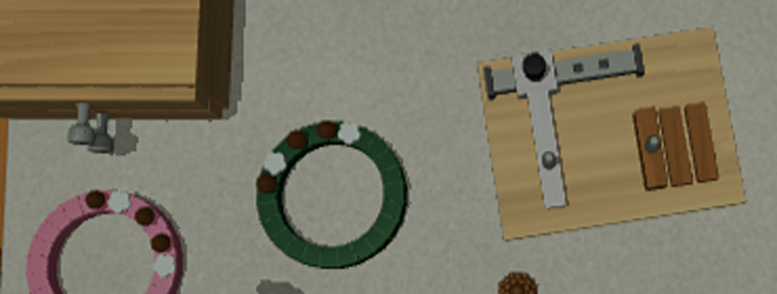

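The crop confirms it: the big green ring (330,195) has its ornaments on the upper left and is bare on the robot side. The rail shows holes 2 and 3 at (578,68) and (604,63), and hole 1 is hidden just beside the knob (534,66).

Emit:
{"api": "apply_moves", "payload": {
  "deltas": [60,-38,-16,4,-6,60,-76,-32,8,-12,60,-114,-48,12,-18,60,-152,-64,16,-24,60,-190,-80,20,-30,60,-228,-96,24,-35,60,-266,-112,28,-35,60,-304,-128,32,-35,60,-342,-144,36,-35,60,-380,-160,40,-35,60,-418,-176,44,-35,60,-456,-192,48,-35],
  "squeeze": 60
}}

```text
clock: 1.9
position: [0.5807, 0.135, 0.2003]
ee_rot: [0.0, -0.072, 0.997, 0.0]
contact_force: [0.1, 0.9, -0.1]
width: 0.0601
gripper_force: 0.0
```

```bash
cat > b.py <<'E'
from h import *
np.set_printoptions(precision=4,suppress=True)
Z=dict(fixed_post=.012,slide_post=.045,knob=.074)
p=get_image("wrist");save(p,"w1.png");print(p["position"],p["K"])
for n,z in Z.items():
    for f in place_of(n,p)[:2]: print(n,round(f["score"],2),np.round(f["point"]),at(p,f["point"],z,True)[:2])
s=get_state();print(s["position"],rot(s["ee_rot"]).as_matrix(),s["clock"],s["width"],s["qpos"])
E
python3 b.py
```

```text
[0.5044 0.126  0.3257] [[371.6483   0.     327.6217]
 [  0.     371.6483 233.3248]
 [  0.       0.       1.    ]]
fixed_post 0.83 [194. 115.] [0.5125 0.0106]
slide_post 0.59 [326. 115.] [0.5007 0.1245]
knob 0.93 [322. 262.] [0.6048 0.1368]
[0.58   0.1358 0.1997] [[-0.99   -0.1409 -0.0013]
 [-0.1409  0.99    0.0004]
 [ 0.0012  0.0006 -1.    ]] 2.1 0.05988058503067158 [ 0.1129  0.3372  1.5379  0.0006  1.2677 -1.5994]
```

View pics/w1.png

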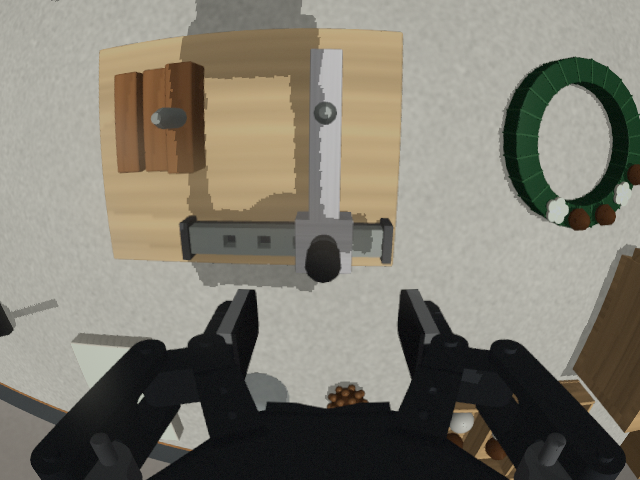

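The wrist view shows the knob at (322,262), the slide post at (326,115), the fixed post foot at about (187,118), and holes 2 and 3 at (264,241) and (229,241). From these, hole 1 is about 20–26 mm of travel away. Next: lower onto the knob, grip it, and lift.

Emit:
{"api": "apply_moves", "payload": {
  "deltas": [60,-14,-1,40,0,60,-26,-2,80,0,60,-26,-2,105,0,60,-26,-2,124,0,60,-26,-2,124,0,20,-26,-2,124,0,20,-26,-2,124,0,20,-26,-2,124,0,20,-26,-2,124,0,20,-26,-2,124,0],
  "squeeze": 60
}}

```text
clock: 2.93
position: [0.6067, 0.139, 0.0789]
ee_rot: [0.002, -0.072, 0.997, 0.0]
contact_force: [-1.9, -0.5, 6.8]
width: 0.0241
gripper_force: 59.2
```

```bash
cat > c.py <<'E'
import sys
from h import *
np.set_printoptions(precision=4,suppress=True)
p=get_image("wrist")
if len(sys.argv)>1: save(p,sys.argv[1])
Z=dict(fixed_post=.012,slide_post=.045,knob=.074)
for n,z in Z.items():
    for f in place_of(n,p)[:1]: print(n,round(f["score"],2),np.round(f["point"]),at(p,f["point"],z,True)[:2])
s=get_state();print(s["position"],rot(s["ee_rot"]).as_matrix()[:2,1],s["clock"],s["width"],s["gripper_force"],s["contact_force"])
E
python3 c.py w2.png
```

```text
fixed_post 0.78 [119.  70.] [0.5119 0.0087]
slide_post 0.7 [334.  50.] [0.5001 0.1281]
knob 0.85 [327. 313.] [0.6039 0.1403]
[0.6067 0.1389 0.0789] [-0.1436  0.9896] 3.1333 0.024102974904124507 59.22174632549286 [-1.5198  0.5456  7.2958]
```

View pics/w2.png

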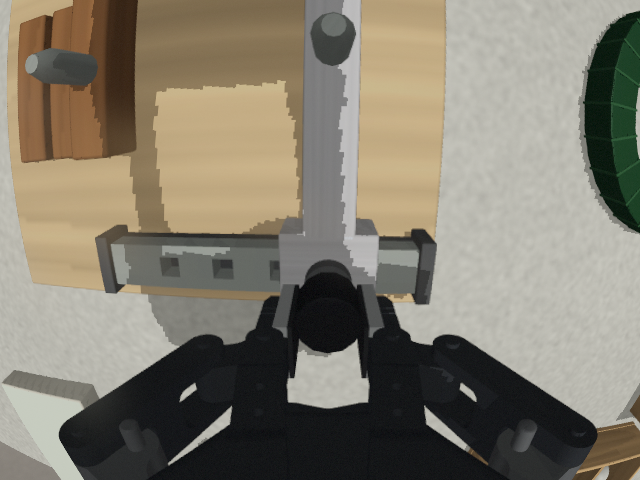

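Hole 1 is half visible at about (278,268), which puts it about 25 mm from the carriage centre (328). Next: lift the plunger.

Emit:
{"api": "apply_moves", "payload": {
  "deltas": [20,0,0,-5,0,20,0,0,-10,0,20,0,0,-15,0,20,0,0,-18,0,20,0,0,-18,0,20,0,0,-18,0]
}}

```text
clock: 3.63
position: [0.6064, 0.1389, 0.0943]
ee_rot: [0.001, -0.072, 0.997, 0.0]
contact_force: [5.2, 2.4, -7.8]
width: 0.024
gripper_force: 59.8
```

Emit:
{"api": "apply_moves", "payload": {
  "deltas": [20,0,-5,0,0,20,0,-10,0,0,20,0,-15,0,0,20,0,-20,0,0,20,0,-25,0,0,20,0,-25,0,0,20,0,-25,0,0]
}}

```text
clock: 4.22
position: [0.6097, 0.1134, 0.094]
ee_rot: [0.0, -0.072, 0.997, -0.0]
contact_force: [5.1, -0.2, -7.6]
width: 0.0239
gripper_force: 60.0
```

```bash
python3 c.py w3.png
```

```text
slide_post 0.55 [332.  58.] [0.5038 0.1022]
knob 0.87 [327. 312.] [0.6152 0.1161]
[0.6097 0.1134 0.0941] [-0.1438  0.9896] 4.4167 0.02367598144457428 60.03546416759491 [ 4.8346 -0.6409 -8.0632]
```

View pics/w3.png

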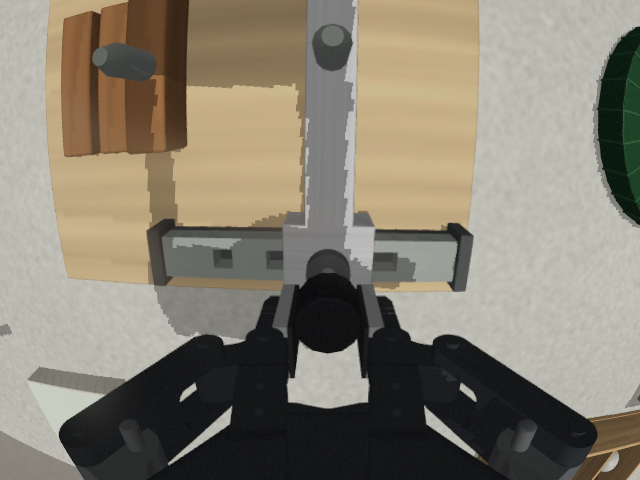

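The carriage is within about 2 mm of hole 1: hole 2 is at (276,258), computed 28 mm away. Next: lower part way and see whether the pin drops.

Emit:
{"api": "apply_moves", "payload": {
  "deltas": [20,0,0,2,0,20,0,0,4,0,20,0,0,6,0,20,0,0,8,0,20,0,0,8,0]
}}

```text
clock: 4.83
position: [0.6097, 0.1137, 0.0861]
ee_rot: [0.0, -0.072, 0.997, -0.0]
contact_force: [5.4, -1.4, -7.9]
width: 0.0241
gripper_force: 60.2
```

Emit:
{"api": "apply_moves", "payload": {
  "deltas": [20,0,0,2,0,20,0,0,4,0,20,0,0,6,0,20,0,0,7,0,20,0,0,7,0]
}}

```text
clock: 5.25
position: [0.6097, 0.1138, 0.0793]
ee_rot: [0.001, -0.072, 0.997, -0.0]
contact_force: [5.0, -1.3, -6.0]
width: 0.0239
gripper_force: 60.3
```

Emit:
{"api": "apply_moves", "payload": {
  "deltas": [55,0,0,0,0,55,0,0,0,0,55,0,0,0,0,55,0,0,-30,0,55,0,0,-70,0,55,20,0,-110,0,55,30,0,-121,0,55,30,0,-121,0]
}}

```text
clock: 5.92
position: [0.5788, 0.1098, 0.2053]
ee_rot: [0.003, -0.072, 0.997, 0.0]
contact_force: [0.9, -0.2, 0.1]
width: 0.0549
gripper_force: 0.0
```

```bash
python3 c.py w4.png; python3 - <<'E'
from h import *
np.set_printoptions(precision=4,suppress=True)
for c in("top","scene"):
    p=get_image(c);save(p,c+"4.png")
    for n,z in dict(fixed_post=.012,slide_post=.045,knob=.074,wreath_center=.014,small_ring_center=.011).items():
        for f in place_of(n,p)[:1]: print(c,n,round(f["score"],2),np.round(f["point"]),at(p,f["point"],z)[:2])
    for f in find_in("wreath_center",p)[:2]: print("find",f["point"],at(p,f["point"],.014))
E
```

```text
fixed_post 0.62 [221. 119.] [0.5126 0.0094]
slide_post 0.91 [330. 119.] [0.5023 0.1023]
knob 0.65 [330. 262.] [0.6052 0.1177]
[0.5787 0.1096 0.1988] [-0.1436  0.9896] 6.1167 0.05484070886051483 0.0 [-0.0306  1.0551  0.1998]
top fixed_post 0.71 [330. 244.] [0.5025 0.0996]
top slide_post 0.62 [331. 241.] [0.5025 0.0979]
top knob 0.64 [330. 242.] [0.4953 0.1009]
top small_ring_center 0.62 [511. 255.] [ 0.4636 -0.3336]
find [195.2, 246.6] [0.5036 0.4231 0.014 ]
find [90.3, 284.8] [0.4188 0.6709 0.014 ]
scene fixed_post 0.8 [267. 268.] [0.5067 0.0078]
scene slide_post 0.77 [300. 251.] [0.499  0.0932]
scene knob 0.5 [317. 265.] [0.6052 0.115 ]
scene wreath_center 0.72 [478. 218.] [0.4029 0.6195]
scene small_ring_center 0.67 [124. 273.] [ 0.4473 -0.3375]
find [466.0, 210.3] [0.3538 0.6066 0.014 ]
find [403.1, 248.6] [0.5015 0.3614 0.014 ]
```

View pics/w4.png

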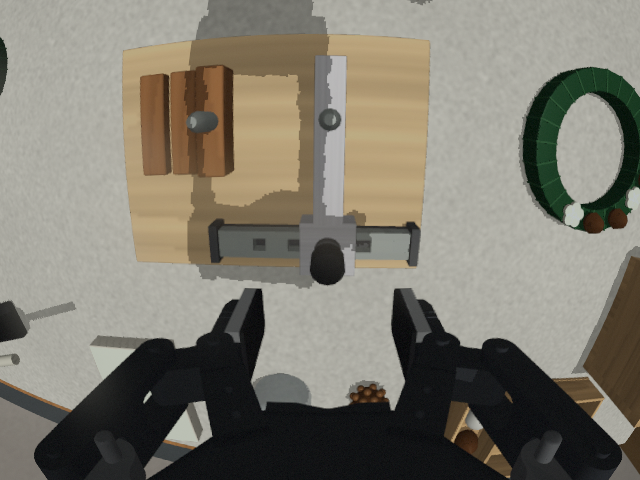

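The carriage is set: the posts measure about 94–96 mm apart, and the knob looks just as it did with the pin down. Next is the wreath: turn 90° and look at it from above.

Emit:
{"api": "apply_moves", "payload": {
  "deltas": [70,10,20,-5,7,70,20,40,-10,14,70,30,60,-15,21,70,40,80,-15,28,70,50,100,-15,35,70,60,120,-15,42,70,70,140,-15,49,70,80,160,-15,56,70,90,180,-15,63,70,100,200,-15,70,70,100,207,-15,77,70,100,207,-15,84]
}}

```text
clock: 7.82
position: [0.4498, 0.3019, 0.2156]
ee_rot: [-0.0, 0.615, 0.788, 0.001]
contact_force: [1.2, -0.4, 0.2]
width: 0.0702
gripper_force: 0.0
```

Emit:
{"api": "apply_moves", "payload": {
  "deltas": [70,0,0,0,6,70,0,0,0,6]
}}

```text
clock: 7.98
position: [0.4506, 0.3004, 0.2155]
ee_rot: [0.0, 0.655, 0.756, 0.0]
contact_force: [-0.2, -0.3, -0.3]
width: 0.0701
gripper_force: 0.0
```

```bash
cat > d.py <<'E'
from h import *
np.set_printoptions(precision=4,suppress=True)
p=get_image("wrist");save(p,"w5.png")
for f in place_of("wreath_center",p)[:2]: print(round(f["score"],2),np.round(f["point"]),at(p,f["point"],.014,True)[:2])
# fit the ring: green pixels, reproject to z=.014 plane
hsv=cv2.cvtColor(p["frame"],cv2.COLOR_RGB2HSV)
m=cv2.inRange(hsv,(45,70,15),(85,255,160)); 
n,l,st,c=cv2.connectedComponentsWithStats(m);k=1+np.argmax(st[1:,4]);print(st[k])
ys,xs=np.nonzero(l==k)
# top-surface outline at z=.028: outer hull
h=cv2.convexHull(np.c_[xs,ys].astype(np.int32))[:,0]
P=np.array([at(p,q,.028,True)[:2] for q in h])
from scipy.optimize import least_squares
r=least_squares(lambda v:np.hypot(*(P-v[:2]).T)-v[2],[*P.mean(0),.084],loss="soft_l1",f_scale=.002);print("hull",r.x)
mm=(l==k).astype(np.uint8);cn,hi=cv2.findContours(mm,cv2.RETR_CCOMP,cv2.CHAIN_APPROX_NONE)
inn=max([c for c,hh in zip(cn,hi[0]) if hh[3]>=0],key=len)[:,0]
for z in(.0,.028):
    P=np.array([at(p,q,z,True)[:2] for q in inn]);r=least_squares(lambda v:np.hypot(*(P-v[:2]).T)-v[2],[*P.mean(0),.06],loss="soft_l1",f_scale=.002);print("inner",z,r.x)
s=get_state();print(s["position"],rot(s["ee_rot"]).as_matrix(),s["clock"],s["qpos"],p["position"])
E
python3 d.py
```

```text
[  269    38   192   193 12229]
hull [0.4738 0.3713 0.0827]
inner 0.0 [0.4743 0.3708 0.0613]
inner 0.028 [0.4714 0.3714 0.0563]
[0.4508 0.3    0.2154] [[-0.1463  0.9892  0.0003]
 [ 0.9892  0.1463  0.0001]
 [ 0.0001  0.0003 -1.    ]] 8.0833 [ 0.4587  0.2465  1.6305 -0.      1.2643  0.3119] [0.4391 0.378  0.3409]
```

View pics/w5.png

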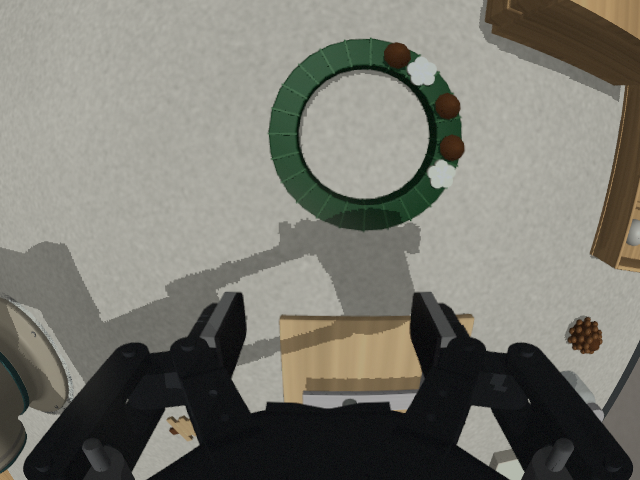

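The wrist view shows the wreath centred at about (365,135), bare at left and robot side; the fit gives (0.474, 0.371). Next: grip the bare side nearest the robot.

Emit:
{"api": "apply_moves", "payload": {
  "deltas": [60,17,-10,30,0,60,34,-20,60,0,60,50,-30,90,0,60,67,-39,120,0,60,67,-39,150,0,60,67,-39,175,0,60,67,-39,190,0,60,67,-39,190,0,18,67,-39,190,0,18,67,-39,190,0,18,67,-39,190,0,18,67,-39,190,0],
  "squeeze": 80
}}

```text
clock: 9.08
position: [0.4042, 0.3615, 0.0273]
ee_rot: [0.001, 0.654, 0.756, 0.002]
contact_force: [0.8, -0.2, 3.4]
width: 0.0203
gripper_force: 82.0
```

Emit:
{"api": "apply_moves", "payload": {
  "deltas": [18,0,0,0,0,18,0,0,-10,0,18,0,0,-25,0,18,0,0,-50,0,18,0,0,-80,0,18,0,0,-110,0,18,0,0,-130,0,18,0,0,-130,0,18,0,0,-130,0]
}}

```text
clock: 9.83
position: [0.4028, 0.3609, 0.1567]
ee_rot: [0.0, 0.654, 0.756, 0.001]
contact_force: [0.1, -0.2, -2.1]
width: 0.0206
gripper_force: 81.4
```

```bash
cat > e.py <<'E'
from h import *
np.set_printoptions(precision=4,suppress=True)
p=get_image("wrist");save(p,"w6.png")
s=get_state();T=np.array(s["position"]);Rm=rot(s["ee_rot"]);print(T,Rm.as_matrix()[:2,1],s["width"],s["gripper_force"],s["contact_force"],s["moment"],s["clock"])
for f in place_of("wreath_center",p)[:2]: print(round(f["score"],2),np.round(f["point"]),at(p,f["point"],T[2]-.01,True)[:2])
E
python3 e.py
```

```text
[0.4019 0.3603 0.1552] [0.9896 0.1437] 0.020448763239775312 81.37825210927986 [ 0.0903 -0.2814 -1.7334] [-0.0355  0.0988 -0.0791] 9.8833
```

View pics/w6.png

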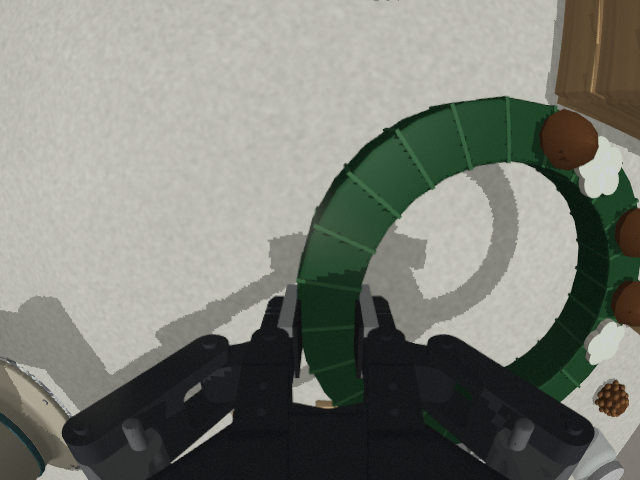

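The ring is gripped and lifted clear. Next: carry it to hover over the posts, then compare ring and posts in one image.

Emit:
{"api": "apply_moves", "payload": {
  "deltas": [18,-15,0,0,0,18,-40,-1,0,0,18,-70,-2,0,0,18,-100,-3,0,0,18,-132,-4,0,0,18,-164,-5,0,0,18,-196,-6,0,0,18,-228,-7,0,0,18,-260,-8,0,0,18,-288,-9,0,0,18,-308,-9,0,0,18,-320,-9,0,0]
}}

```text
clock: 10.93
position: [0.4385, 0.0405, 0.1536]
ee_rot: [-0.001, 0.655, 0.756, -0.002]
contact_force: [0.7, 0.5, -1.2]
width: 0.0207
gripper_force: 81.4
```

Emit:
{"api": "apply_moves", "payload": {
  "deltas": [18,0,0,10,0,18,0,0,20,0,18,0,0,30,0,18,0,0,30,0,18,0,0,30,0]
}}

```text
clock: 11.35
position: [0.4382, 0.0428, 0.1238]
ee_rot: [-0.002, 0.654, 0.756, -0.001]
contact_force: [-0.7, 0.5, -1.5]
width: 0.0205
gripper_force: 81.4
```

```bash
python3 - <<'E'
from h import *
np.set_printoptions(precision=4,suppress=True)
p=get_image("wrist");q=get_image("scene")
i=cv2.cvtColor(p["frame"],cv2.COLOR_RGB2BGR)[60:480,220:640]
j=cv2.cvtColor(q["frame"],cv2.COLOR_RGB2BGR)[180:320,200:360]
save(p,"w7.png")
cv2.imwrite("pics/both7.png",np.hstack([cv2.resize(i,(400,400)),cv2.resize(j,(400,400),interpolation=cv2.INTER_CUBIC)]))
s=get_state();print(s["position"],rot(s["ee_rot"]).as_matrix()[:2,1],s["width"],s["contact_force"],s["clock"],p["position"])
E
```

```text
[0.4394 0.0429 0.125 ] [0.9896 0.1438] 0.020550635417958117 [ 0.2272  0.0585 -1.3719] 11.45 [0.4271 0.1204 0.2493]
```

View pics/both7.png

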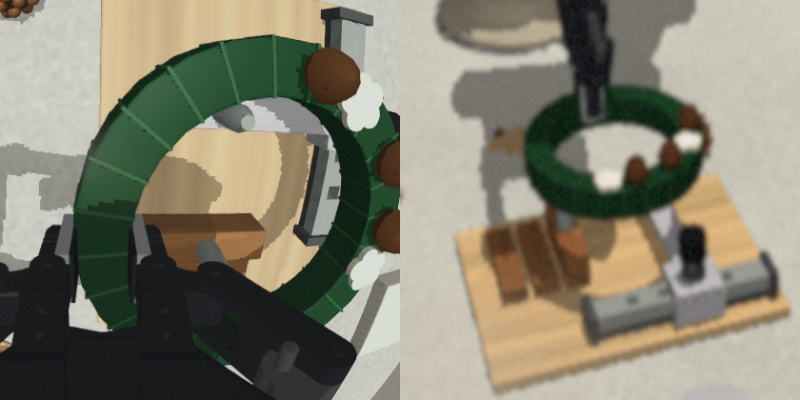

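```bash
cat > o.py <<'E'
from h import *
import json
np.set_printoptions(precision=4,suppress=True)
p=get_image("wrist");s=get_state();T=np.array(s["position"]);Rm=rot(s["ee_rot"])
K=np.array(p["K"])
def proj(X):
    d=rot(p["orientation"]).inv().apply(np.array(X)-p["position"]);r=np.hypot(d[:,0],d[:,1]);th=np.arctan2(r,d[:,2])
    return np.c_[K[0,2]+K[0,0]*th*d[:,0]/r,K[1,2]+K[1,1]*th*d[:,1]/r]
img=cv2.cvtColor(p["frame"],cv2.COLOR_RGB2BGR);S=3;x0,y0=290,90;img=cv2.resize(img[y0:y0+250,x0:x0+260],None,fx=S,fy=S,interpolation=cv2.INTER_CUBIC)
def draw(X,c): cv2.polylines(img,[np.int32((proj(X)-[x0,y0])*S)],True,c,1)
a=np.linspace(0,2*np.pi,90)
def circ(c,r,z): return np.c_[c[0]+r*np.cos(a),c[1]+r*np.sin(a),0*a+z]
c=T+Rm.apply([-.0007,.0715,0])
for z in(-.0273,.0007): draw(circ(c,.060,T[2]+z),(0,255,255));draw(circ(c,.084,T[2]+z),(0,255,255))
ex=np.array([.9896,.1437]);ey=np.array([-.1437,.9896])
for sy in(.0265,.0265-.096):
    q=.512*ex+sy*ey
    for z,r in((.045,.008),(.078,.008),(.085,.005)): draw(circ(q,r,z),(0,0,255))
cv2.imwrite("pics/ov8.png",img);print(T,c)
E
python3 o.py
```

```text
[0.4398 0.0429 0.1253] [0.5106 0.0525 0.1253]
```

View pics/ov8.png

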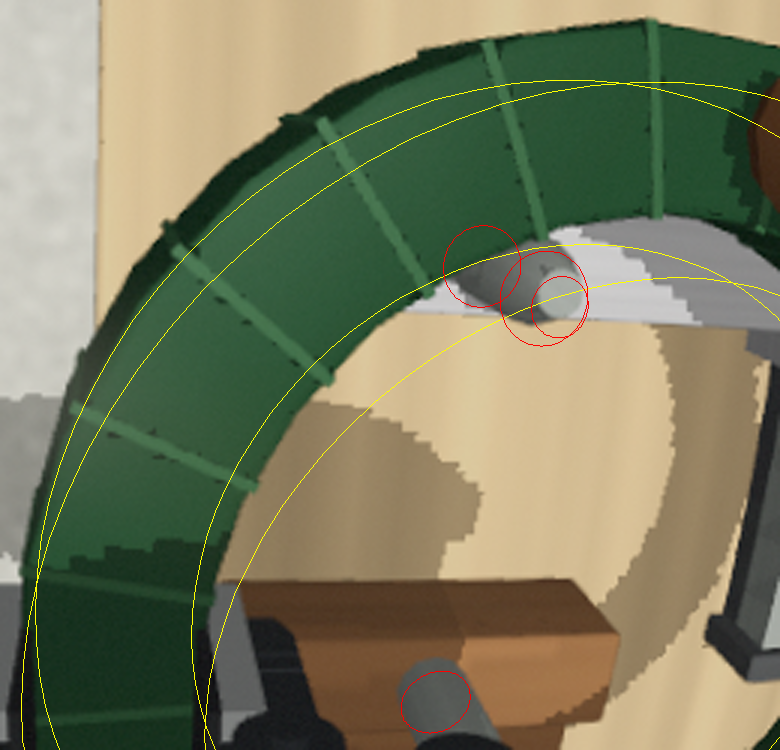

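```bash
cat > f.py <<'E'
from h import *
from scipy.optimize import least_squares
np.set_printoptions(precision=4,suppress=True)
p=get_image("wrist");s=get_state();T=np.array(s["position"]);Rm=rot(s["ee_rot"])
o=np.array([(652,20),(488,42),(320,122),(172,248),(72,405),(25,570)])/3+[290,90]
i=np.array([(657,212),(543,240),(430,292),(330,382),(255,487),(212,600)])/3+[290,90]
Ti=Rm.inv()
C=Ti.apply(np.array(p["position"])-T)
D=np.array([Ti.apply(ray(p,q,True)) for q in np.r_[o,i]]);r=np.r_[np.full(6,.084),np.full(6,.060)]
def f(v,tilt=True,fr=False):
    n=np.array([v[3],v[4],1]);n/=np.linalg.norm(n);c=v[:3]
    P=C+D*(((c-C)@n)/(D@n))[:,None]
    rr=r+(v[5]*(np.arange(12)<6) if fr else 0)
    return np.linalg.norm(P-c,axis=1)-rr
for kw in(dict(tilt=1),dict(fr=True)):
    q=least_squares(lambda v:f(v,**kw),[0,.0715,0,0,0,0]);print(kw,q.x*[1e3,1e3,1e3,57.3,57.3,1e3],q.fun*1e3)
q=least_squares(lambda v:f(np.r_[v,0,0,0]),[0,.0715,0]);print("flat",q.x*1e3,q.fun*1e3)
q=least_squares(lambda v:f(np.r_[v[:2],-.0007,0,0,0]),[0,.0715]);print("flat,z fixed",q.x*1e3,q.fun*1e3)
print("cam",C)
E
python3 f.py
```

```text
{'tilt': 1} [ 6.9978 71.242  -2.4602 -1.5947  2.4662  0.    ] [-0.1455 -0.0889 -0.1817  0.282   0.1865 -0.1726  0.4825 -0.3178  0.1091
 -0.2076 -0.0251  0.117 ]
{'fr': True} [  8.0121  70.1089 -11.9052  -6.9955   7.1264  -0.4929] [-0.1454 -0.0007 -0.149   0.3026  0.2346 -0.2421  0.3434 -0.3162  0.1004
 -0.1886  0.0064  0.0461]
flat [ 6.9522 71.2246  0.262 ] [-0.1392 -0.0788 -0.0908  0.3926  0.2131 -0.2869  0.3849 -0.4019  0.1095
 -0.1657 -0.0111  0.0592]
flat,z fixed [ 7.0547 71.0867] [-0.3011 -0.1624 -0.1328  0.3466  0.1281 -0.4474  0.4032 -0.2982  0.2496
 -0.0234  0.0892  0.0793]
cam [ 0.0785 -0.0004 -0.1253]
```

The fit puts the ring centre 7 mm along tool +x of the TCP, level, while the posts sit about 1.8 mm further than I modelled. That means a 6 mm shift in −x, then lowering carefully.

Emit:
{"api": "apply_moves", "payload": {
  "deltas": [18,-3,0,0,0,18,-6,0,0,0,18,-6,0,5,0,18,-6,0,10,0,18,-6,0,15,0,18,-6,0,20,0,18,-6,0,25,0,18,-6,0,30,0,18,-6,0,30,0]
}}

```text
clock: 12.3
position: [0.4397, 0.0369, 0.0941]
ee_rot: [-0.001, 0.654, 0.756, -0.001]
contact_force: [-0.2, 0.1, -1.4]
width: 0.0205
gripper_force: 81.4
```

Emit:
{"api": "apply_moves", "payload": {
  "deltas": [18,0,0,4,0,18,0,0,8,0,18,0,0,12,0,18,0,0,16,0,18,0,0,19,0,18,0,0,21,0,18,0,0,21,0]
}}

```text
clock: 12.88
position: [0.4402, 0.0369, 0.0739]
ee_rot: [-0.0, 0.654, 0.756, -0.0]
contact_force: [-0.1, -0.1, -1.8]
width: 0.0207
gripper_force: 81.4
```

Emit:
{"api": "apply_moves", "payload": {
  "deltas": [18,0,0,1,0,18,0,0,2,0,18,0,0,2,0,50,0,0,2,0,50,0,0,2,0,50,0,0,2,0,50,0,0,2,0,50,0,0,-15,0,50,0,0,-50,0,50,0,0,-85,0,50,0,-30,-110,0,50,0,-60,-120,0]
}}

```text
clock: 13.88
position: [0.384, 0.0279, 0.1979]
ee_rot: [0.003, 0.654, 0.756, 0.002]
contact_force: [-0.2, 0.5, 1.4]
width: 0.0502
gripper_force: 0.0
```

```bash
python3 - <<'E'
from h import *
np.set_printoptions(precision=4,suppress=True)
p=get_image("wrist");q=get_image("scene")
i=cv2.cvtColor(p["frame"],cv2.COLOR_RGB2BGR)[40:400,220:640]
j=cv2.cvtColor(q["frame"],cv2.COLOR_RGB2BGR)[200:320,200:370]
cv2.imwrite("pics/both9.png",np.hstack([cv2.resize(i,(400,400)),cv2.resize(j,(400,400),interpolation=cv2.INTER_CUBIC)]))
for n,z in dict(wreath_center=.059,knob=.074,slide_post=.045,fixed_post=.045).items():
    for f in place_of(n,p)[:1]: print(n,f["score"],at(p,f["point"],z,True))
s=get_state();print(s["position"],s["contact_force"],s["clock"])
E
```

```text
knob 0.57 [0.6078 0.1169 0.074 ]
slide_post 0.92 [0.5059 0.1016 0.045 ]
fixed_post 0.75 [0.5026 0.0207 0.045 ]
[0.3817 0.0282 0.1941] [ 0.3714 -1.0097 -0.7513] 14.1833
```

View pics/both9.png

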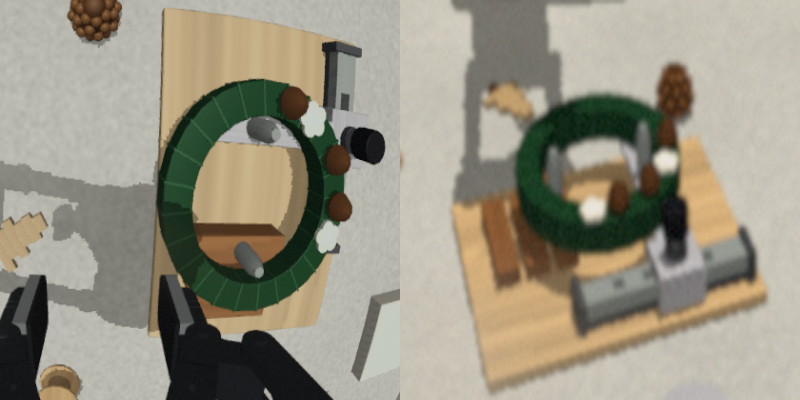

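The wreath lies flat over both posts, which show inside the ring at (263,130) and (250,258). The ornaments face up, the knob is down, and the gripper is clear. Handing in.

```bash
python3 -c "
from rig import *
print(sign_off())"
```

```text
the job is handed in; nothing more can be done
None
```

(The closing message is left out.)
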